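Rack the spacer plate and hold the dust cover over it

TASK

Take the steel spacer plate that leans on the drip rest and stand it on its short edge, upright and centred, in the free middle slot of the drying rack, between the two valve discs, and let go of it. Then take the aluminium dust cover by its handle, lift it wholly above the top of the tall cylinder and carry it over the row of cylinders and jar to the rack without knocking or shifting any of them. Finish while holding the cover still, level, square with the rack and centred over it, its lower rim about 10 mm above the top of the standing plate and touching neither plate nor rack: do not set it down or let go.

Things in the scene. Friction and masses are not known exactly. Their poses are not given: they have to be found in the camera images.
- plate: Loose steel spacer plate, 70 mm long, 48 mm wide, 8 mm thick, about 0.19 kg, with one large and two small bores. Origin: centre of the short 48 x 8 mm end that is lowest; z runs along its 70 mm length away from that end, x is across its 8 mm thickness, y along its 48 mm width. At the start it leans on the drip rest, z tilted 0.52 rad (30 degrees) from vertical toward the side of the robot; its upper 30 mm is free on both faces.
- rest: Fixed aluminium drip rest, base 84 x 64 x 6 mm, about 52 mm high. Origin: under its base; z up. It leans toward its -x side (roughly toward the robot): a sloping back, tilted 0.52 rad, carries the lower 38 mm of the plate's underside; a 3 mm high lip, 4 mm off, faces the plate's foot on the other side, so draw the plate out along its own slope.
- rack: Fixed grey plastic drying rack, 80 mm (x) x 56 mm (y), 30 mm high, with three slots that run along its y and lie side by side along its x, 22 mm apart. Origin: under its centre; z up. The outer slots each hold a 27 mm valve disc on edge (fixed, tops 33 mm above the bench); the middle slot is free: 11 mm wide and 19 mm deep, with 45 degree lead-in ridges 5 mm high above that, open at both y ends.
- slot (a point): Centre of the floor of the rack's middle slot, 6 mm above the bench; axes as the rack's. A plate standing there has its top 76 mm above the bench.
- cover: Loose aluminium dust cover, a box open below, 94 mm (x) x 74 mm (y) outside, 3 mm walls, roof 84 mm above its lower rim, about 0.22 kg. Origin: centre of its lower rim; z up. On the roof's middle is a black bar handle along y: bar 54 mm long, 14 mm wide (x) and 14 mm high, on two feet, its top 116 mm above the rim, its underside 20 mm above the roof; grasp it across x. To fit the rack its x and y axes must lie along the rack's (a half turn does not matter).
- tall_cylinder: Loose black test cylinder with brass ring, 48 mm across, 137 mm tall, standing in the row between cover and rack. Origin: centre of its underside. Leave alone.
- short_cylinder: Loose black cylinder, 44 mm across, 91 mm tall, in the same row. Origin: centre of its underside. Leave alone.
- fluid_jar: Loose small brown jar with black cap, 46 mm across, 71 mm tall, in the same row. Origin: centre of its underside. Leave alone.
There are look-alikes about, which are no part of the job. Several things have the shape of the plate; the one meant has the colours described above.

How it is judged (in metres and radians):
On the way, in this order (a step that is already met when the one before it is completed fails the run):
1. the plate stands upright and centred in the middle slot, released (x of plate in the frame of slot between -0.004 and 0.004 m and y of plate in the frame of slot between -0.012 and 0.012 m and z of plate in the frame of slot between -0.003 and 0.003 m and angle between plate's own z axis and vertical below 0.2 rad and angle between the x axis of plate and the x axis of rack, either way round below 0.25 rad and contact force between the fingers and plate below 0.1 N), for 0.2 s.
2. the cover is lifted with its rim above the top of the tall cylinder (height (world z) of cover above 0.138 m), for 0.1 s.
At the end, for the whole second after the job is handed in: Plate free in the middle slot (4 mm across, 12 mm along, 3 mm of the floor, tilt < 0.2, turn < 0.25 rad); cover held still, within 10 mm of the rack's centre, square within 0.12 rad, tilt < 0.1 rad, rim 79 to 98 mm above the bench (3 to 22 mm above the plate), not touching plate or rack (all of step 1 and horizontal distance between cover and rack below 0.01 m and angle between the x axis of cover and the x axis of rack, either way round below 0.12 rad and angle between cover's own z axis and vertical below 0.1 rad and z of cover in the frame of rack between 0.079 and 0.098 m and contact force between cover and plate below 0.05 N and contact force between cover and rack below 0.05 N and contact force between the fingers and cover above 1 N and linear speed of cover below 0.02 m/s); the arm keeps its last pose, push and grip.
It fails at once if a cylinder or the jar is shifted more than 10 mm or tipped (distance of any of tall_cylinder, short_cylinder, fluid_jar from where it was at the start of the episode above 0.01 m or angle between any of tall_cylinder, short_cylinder, fluid_jar's own z axis and vertical above 0.15 rad).
It fails at once if the cover strikes a cylinder or the jar (contact force between cover and tall_cylinder above 0.5 N or contact force between cover and short_cylinder above 0.5 N or contact force between cover and fluid_jar above 0.5 N).
It fails at once if the cover strikes the rack or the standing plate (contact force between cover and rack above 1 N or contact force between cover and plate above 1 N).
It also fails if it takes over 64 s, if anything falls off the work surface, if the arm or the gripper's body presses on something with over 40 N, if the wrist force passes 120 N, or if a joint passes its speed limit or range.

ROBOT

A 6-joint arm with a two-finger parallel gripper is mounted at the origin on a cart in front of the work surface, level with it; the furniture and walls round the work are solid. World frame = base frame: x ahead of the robot, y to its left, z up, the work surface at z = 0. Lengths are in mm, angles in rad, forces in N, time in s.
With the tool pointing down it reaches from about 375 to 825 mm from the base axis. Payload 5.5 kg.
Tool frame: the origin (TCP) lies at the very end of the fingers, on their centre line; the grasp point (between the pads) lies 19 mm behind it; x points along the fingers, y is the direction in which the jaws open and shut, and the axes are right-handed (so a half turn about x gives the same grasp; the last joint's range is limited). The gripper opens to 85 mm and grips with 20 to 120 N. Pads are 22 mm wide; open, the fingers measure 114 mm over their backs; the gripper's body (76 mm by 85 mm) begins 54 mm behind the grasp point. The pads swing forward as they close: fully open they stand 13 mm farther back than shut.
Start: joints at [1.244, 0.314, -0.047, 1.21, 0, 1.571], TCP at [192.605, 568.241, 231.299] pointing down, gripper open.
Joint ranges: [-2.67, 2.67], [-0.69, 1.73], [-1.03, 1.25], [-2.08, 2.16], [-1.42, 1.45], [-3.14, 3.14]. Speed limits (rad/s): [2.39, 2.39, 3.01, 3.14, 3.14, 3.14].

INTERFACE

Orientations are given as a unit quaternion [w, x, y, z].
In Python, from plant import readout, optics, manip, finder gives the robot as it stands. The module is installed in compiled form; this text tells all that it offers.
- The arm moves only by the tool apply_moves, never from a script. Its argument "moves" is a list that holds one entry, the list of rows, each a list of 6 numbers: the shift along the tool's x, y, z in mm, then the turn, a rotation vector about the tool's x, y, z in rad. A call has 1 to 10 rows; each row shifts and turns the pose as measured when the row begins, along the tool's axes as they then stand; what a row does not reach is not made up. A row lasts 1/12 s, in which the tool goes at most 41.7 mm and 7.16 degrees, less where a joint would pass 70% of its speed; a pose out of reach is approached as far as the arm can. A call with a gripper value outside its range is refused whole. "jaw" is the finger opening in mm, from 0 to 85.4, set as the call begins (left out, the last holds). The fingers move at their own pace and stop on an object; "newtons" is the grip in N (left out, the last holds). Time passes only in rows, so rows that do not move let the fingers close. It gives the time, the measured TCP pose, the force and the opening at its end, in the units of the state.
- readout.get_obs(): the state, without advancing time (a new reading comes with each control period).
- optics.capture(name): name is "side" or "top" or "wrist"; returns a dict with "image" (420x560x3 uint8, red, green, blue), "fovy" (degrees; the focal length in pixels is half the picture's height over the tangent of half this angle, whatever the lens; pixels are square), "cx", "cy" (the principal point, pixels), "extrinsics" (4x4, takes a point from world to camera coordinates). Camera axes: x right, y down, z forward; pixel columns grow to the right and rows downward; lengths in mm; the calibration is good to about 2 mm. A picture is of the moment at which its call begins. There is no depth.
- manip.job_done(): hands the job in, once; it reports no verdict.
Trained networks look in a picture, given as the dict that the camera call returned (one of the last four; its "shot" number tells which), for a name from the list of things; names that differ only in an ending like _2 or _b are one class to them, and where a whole thing is asked for, a point or a joint stands for the part that bears it (a point fixed in the world has none). Each returns a list of dicts, best first, with "p" (0 to 1); they miss things now and then, are a little off and sometimes report something else, mostly with a low value. They report only what shows in the picture. A call takes as long as a camera call. They do not tell look-alikes from the thing itself.
- finder.find_in(picture, target): "extent" ([left, top, right, bottom] as shares, 0 to 1, of the picture: columns of its width, rows of its height, round what is visible of it).
- finder.cut_out(picture, target): "pixels" (420x560 bool, what is visible of it) and "extent" ([left, top, right, bottom] as shares, 0 to 1, of the picture: columns of its width, rows of its height, round what is visible of it).
- finder.tip_of(picture, target): "at" ([column, row] as shares, 0 to 1, of the picture: columns of its width, rows of its height: a listed point, or the origin of a listed thing).
The state is a dict: "t": time; "q": joint angles; "qd": joint speeds; "joint_torque": joint torques, N m; "tool_pos": TCP position; "orientation": TCP orientation; "force": force on the tool from outside, world axes, zero at the start; "wrist_torque": the same for the moment, N m; "opening": finger opening in mm.
Only numpy, scipy, OpenCV 4.12 (cv2) and the standard library are available. Lean on these libraries where they do the work, as an engineer would, in place of code of your own. Each camera call takes 0.05 s, during which the arm holds its last target. There are 200 camera calls.

## Working session

There is one attempt and no reset: what is moved stays moved. The work goes in short steps, Python scripts to look and compute and a tool call to move; the robot and the scene stay as the last step left them, time stands still between calls to the robot, and variables do not carry over. Pictures are saved under pics/ and viewed, about 8 in all and at most 12, crops included, and the job is handed in when it is done.

Besides the shell and the picture viewer there is one more tool, called by a JSON object that holds its "api" and its "payload", one argument or row to a line. apply_moves: Moves the arm, as the interface text tells. Its arguments: {"type":"object","properties":{"moves":{"type":"array","items":{"type":"array","items":{"type":"array","items":{"type":"number"}}}},"jaw":{"type":"number"},"newtons":{"type":"number"}},"required":["moves"]}

```bash
mkdir -p pics; cat > h.py <<'E'
import numpy as np, cv2
from plant import readout, optics, manip, finder
from scipy.spatial.transform import Rotation as R
def cam(p):
    f=210/np.tan(np.radians(p['fovy'])/2); return np.array([[f,0,p['cx']],[0,f,p['cy']],[0,0,1]]),np.array(p['extrinsics'])
def proj(p,X):
    K,E=cam(p); c=(E[:3,:3]@np.atleast_2d(X).T).T+E[:3,3]; u=(K@c.T).T; return u[:,:2]/u[:,2:]
def ray(p,uv):
    K,E=cam(p); d=E[:3,:3].T@np.linalg.solve(K,[uv[0],uv[1],1]); return -E[:3,:3].T@E[:3,3], d/np.linalg.norm(d)
def onz(p,uv,z):
    o,d=ray(p,uv); return o+d*(z-o[2])/d[2]
def tri(obs):
    A=np.zeros((3,3));b=np.zeros(3);L=[]
    for p,uv in obs:
        o,d=ray(p,uv);M=np.eye(3)-np.outer(d,d);A+=M;b+=M@o;L.append((M,o))
    x=np.linalg.solve(A,b); return x,[np.linalg.norm(M@(x-o)) for M,o in L]
def save(p,n,crop=None,s=1):
    im=p['image'][:,:,::-1]
    if crop: im=im[crop[1]:crop[3],crop[0]:crop[2]]
    cv2.imwrite('pics/'+n+'.png',cv2.resize(im,None,fx=s,fy=s,interpolation=cv2.INTER_CUBIC))
def px(a): return np.array(a)*[560,420]
E
cat > a.py <<'E'
from h import *
P={n:optics.capture(n) for n in ('top','side','wrist')}
im=np.vstack([np.hstack([P['top']['image'],P['side']['image']]),np.hstack([P['wrist']['image'],P['wrist']['image']*0])])
for n in P: save(P[n],n+'0')
for n in P: print(n,'campos',-(P[n]['extrinsics'][:3,:3].T@P[n]['extrinsics'][:3,3]).round())
for t in ['plate','rest','rack','slot','cover','tall_cylinder','short_cylinder','fluid_jar']:
  for n in P:
    r=finder.tip_of(P[n],t); print(t,n,[(px(d['at']).round(1).tolist(),round(d['p'],2),onz(P[n],px(d['at']),0).round().tolist()) for d in r[:5]])
E
python3 a.py
```

```text
top campos [350. 236. 893.]
side campos [ 450. -554.  603.]
wrist campos [129. 591. 373.]
plate top [([171.2, 266.9], 0.96, [358.0, 448.0, 0.0]), ([389.4, 201.0], 0.79, [486.0, 28.0, 0.0]), ([269.0, 275.1], 0.79, [343.0, 261.0, 0.0]), ([232.3, 154.5], 0.72, [577.0, 335.0, 0.0])]
plate side [([221.6, 220.3], 0.97, [335.0, 257.0, 0.0]), ([239.1, 171.8], 0.68, [356.0, 455.0, 0.0]), ([290.1, 301.4], 0.63, [476.0, 30.0, 0.0]), ([334.1, 192.3], 0.52, [579.0, 373.0, 0.0])]
plate wrist [([236.5, 319.1], 0.81, [362.0, 447.0, 0.0])]
rest top [([231.0, 162.8], 0.67, [561.0, 337.0, 0.0])]
rest side [([329.3, 201.9], 0.57, [565.0, 334.0, 0.0])]
rest wrist []
rack top [([222.8, 261.8], 0.67, [367.0, 349.0, 0.0])]
rack side [([241.9, 195.5], 0.56, [370.0, 352.0, 0.0])]
rack wrist [([181.2, 338.7], 0.78, [367.0, 358.0, 0.0])]
slot top [([222.9, 262.9], 0.61, [365.0, 349.0, 0.0])]
slot side [([240.6, 192.5], 0.83, [366.0, 364.0, 0.0])]
slot wrist [([177.1, 339.9], 0.76, [367.0, 351.0, 0.0])]
cover top [([366.4, 154.7], 0.81, [578.0, 71.0, 0.0]), ([334.1, 232.1], 0.71, [425.0, 137.0, 0.0])]
cover side [([345.4, 285.5], 0.92, [574.0, 72.0, 0.0])]
cover wrist []
tall_cylinder top [([300.9, 176.4], 0.87, [534.0, 200.0, 0.0]), ([231.6, 151.8], 0.47, [583.0, 336.0, 0.0])]
tall_cylinder side [([313.9, 237.4], 0.62, [525.0, 207.0, 0.0])]
tall_cylinder wrist []
short_cylinder top [([306.7, 213.3], 0.71, [461.0, 189.0, 0.0])]
short_cylinder side [([283.9, 237.5], 0.57, [465.0, 204.0, 0.0])]
short_cylinder wrist [([111.8, 417.6], 0.77, [468.0, 192.0, 0.0])]
fluid_jar top [([332.0, 231.2], 0.92, [426.0, 141.0, 0.0])]
fluid_jar side [([259.6, 260.2], 0.9, [419.0, 134.0, 0.0])]
fluid_jar wrist [([70.9, 400.0], 0.48, [416.0, 147.0, 0.0])]
```

View pics/top0.png

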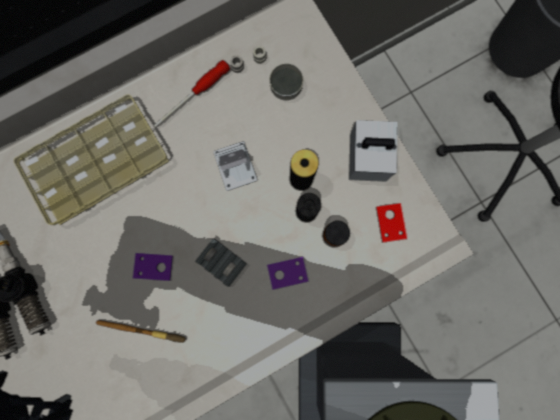

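View pics/side0.png

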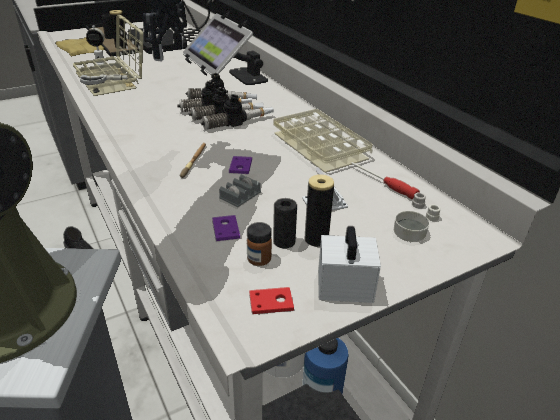

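The scene has four plate-shaped things: purple ones at top px (152,266) and (287,273), a red one at (391,222), and the bare-metal one leaning on the rest at about (236,160). The last one fits the steel plate on the drip rest. The row is at (304,165), (308,207) and (336,232), the cover at (374,150) and the rack at (222,262). I'll bring the wrist camera closer to confirm.

```bash
cat >> h.py <<'E'
def tool():
    s=readout.get_obs(); q=s['orientation']; return np.array(s['tool_pos']),R.from_quat([q[1],q[2],q[3],q[0]]),s
def rows(tp,tR,n=None,fr=None):
    """one repeated row that carries the tool to pose (tp,tR)"""
    p,r,_=tool() if fr is None else (*fr,0)
    rel=r.inv()*tR; t=r.inv().apply(np.array(tp)-p); w=rel.as_rotvec()
    if n is None: n=int(max(np.ceil(np.linalg.norm(t)/38),np.ceil(np.linalg.norm(w)/.115),1))
    S=sum((R.from_rotvec(w/n*k).as_matrix() for k in range(n)),np.zeros((3,3)))
    print(n,'rows of',np.r_[np.linalg.solve(S,t).round(2),(w/n).round(4)].tolist())
def down(a,tilt=None):
    """tool x down, tool y along world angle a"""
    y=np.array([np.cos(a),np.sin(a),0]);x=np.array([0,0,-1.]); return R.from_matrix(np.c_[x,y,np.cross(x,y)])
E
python3 - <<'E'
from h import *
p,r,s=tool(); print(p,r.as_matrix().round(3).tolist())
w=optics.capture('wrist'); E=w['extrinsics']; c=-E[:3,:3].T@E[:3,3]
print('cam in tool',r.inv().apply(c-p).round(1),(r.inv().as_matrix()@E[:3,:3].T).round(3).tolist(),w['fovy'],w['cx'],w['cy'])
# view of rest: keep orientation yaw aligned
for x,y,z in [(470,360,230)]:
    tR=down(0.0); 
    for a in (0,np.pi):
        print(a);rows([x,y,z],down(a))
save(optics.capture('top'),'restcrop',(170,110,290,210),4)
E
```

```text
[192.60263362 568.24464289 231.2896962 ] [[-0.0, 0.321, 0.947], [-0.0, 0.947, -0.321], [-1.0, -0.0, -0.0]]
cam in tool [-142.2    1.   -67.2] [[-0.0, -0.262, 0.965], [1.0, 0.0, 0.001], [-0.0, 0.965, 0.262]] 70.5164976279456 278.7964315536021 208.8832668193832
0
11 rows of [0.12, 8.27, 32.61, 0.1131, 0.0, 0.0]
3.141592653589793
17 rows of [0.08, -22.28, 8.4, -0.1116, -0.0, 0.0]
```

View pics/restcrop.png

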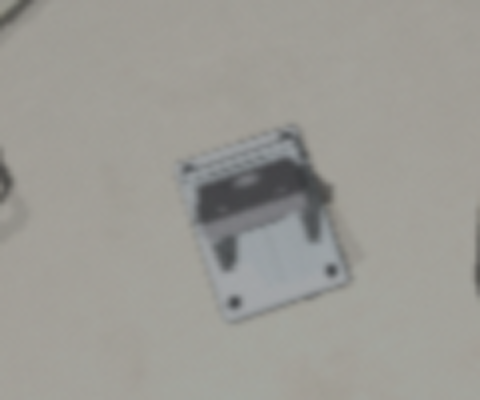

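The crop shows the grey steel plate, tilted toward the robot, on the rest. The rest's x is about 0.31 rad from world x.

```bash
python3 - <<'E'
from h import *
rows([526,392,190],down(0.314))
E
```

```text
10 rows of [4.13, 10.01, 37.79, 0.093, -0.0, -0.0]
```

{"api": "apply_moves", "payload": {
  "moves": [
    [[4, 10, 37.8, 0.093, 0, 0], [4, 10, 37.8, 0.093, 0, 0], [4, 10, 37.8, 0.093, 0, 0], [4, 10, 37.8, 0.093, 0, 0], [4, 10, 37.8, 0.093, 0, 0], [4, 10, 37.8, 0.093, 0, 0], [4, 10, 37.8, 0.093, 0, 0], [4, 10, 37.8, 0.093, 0, 0], [4, 10, 37.8, 0.093, 0, 0], [4, 10, 37.8, 0.093, 0, 0]]
  ],
  "jaw": 40
}}

```text
t: 2.28
tool_pos: [532.3, 390.4, 189.0]
orientation: [0.565, 0.425, 0.568, -0.421]
force: [0.7, 0.2, -0.7]
opening: 40.1
```

```bash
python3 - <<'E'
from h import *
w=optics.capture('wrist'); p,r,s=tool();print(p,s['q'],s['opening'])
save(w,'w1')
for t in ['plate','rest','rack','slot']:
    print(t,[(px(d['at']).round(1).tolist(),round(d['p'],2)) for d in finder.tip_of(w,t)])
import pickle;pickle.dump({k:w[k] for k in('image','fovy','cx','cy','extrinsics')},open('w1.pkl','wb'))
E
```

```text
[536.32127052 383.34467909 187.9272553 ] [6.20537543e-01 4.41196265e-01 3.74729549e-02 1.16401251e+00
 6.07182280e-05 1.91467019e+00] 40.41845865695722
plate [([134.1, 92.1], 0.86), ([301.4, 249.5], 0.84), ([90.8, 244.8], 0.57)]
rest []
rack [([129.6, 181.6], 0.88)]
slot [([124.9, 182.4], 0.96)]
```

View pics/w1.png

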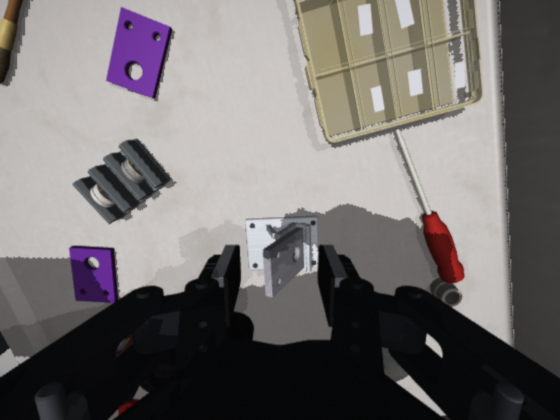

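Wrist view: plate at (285,260) on the rest between the fingers, rack at (122,180), purple look-alikes at (138,52) and (93,274). I'll take a second view with some baseline.

{"api": "apply_moves", "payload": {
  "moves": [
    [[0, -20, -25, 0, 0, 0], [0, -20, -25, 0, 0, 0], [0, -20, -25, 0, 0, 0], [0, -20, -25, 0, 0, 0], [0, 0, 0, 0, 0, 0], [0, 0, 0, 0, 0, 0]]
  ]
}}

```text
t: 3.03
tool_pos: [415.1, 474.0, 191.5]
orientation: [0.568, 0.421, 0.573, -0.415]
force: [-0.2, -0.3, 0.8]
opening: 39.9
```

```bash
python3 - <<'E'
from h import *
import pickle
w=optics.capture('wrist'); p,r,s=tool();print(p)
pickle.dump({k:w[k] for k in('image','fovy','cx','cy','extrinsics')},open('w2.pkl','wb'))
for t in ['plate','rest','rack','slot']:
    print(t,[(px(d['at']).round(1).tolist(),round(d['p'],2)) for d in finder.tip_of(w,t)])
c=[int(v) for v in proj(w,[555,335,20])[0]];print(c)
w1=pickle.load(open('w1.pkl','rb'))
def cr(w,cx,cy,a=48,s=8):
    im=w['image'][cy-a:cy+a,cx-a:cx+a,::-1]; im=cv2.resize(im,None,fx=400/2/a,fy=400/2/a,interpolation=cv2.INTER_CUBIC);return im
print('offsets',(285-48,256-48),(c[0]-48,c[1]-48),'scale',400/96)
cv2.imwrite('pics/w12.png',np.hstack([cr(w1,285,256),cr(w,*c)]))
E
```

```text
[415.05000007 474.16702294 191.61054125]
plate [([222.6, 194.7], 0.95)]
rest []
rack [([212.6, 272.5], 0.64)]
slot [([209.8, 272.6], 0.88)]
[352, 334]
offsets (237, 208) (304, 286) scale 4.166666666666667
```

View pics/w12.png

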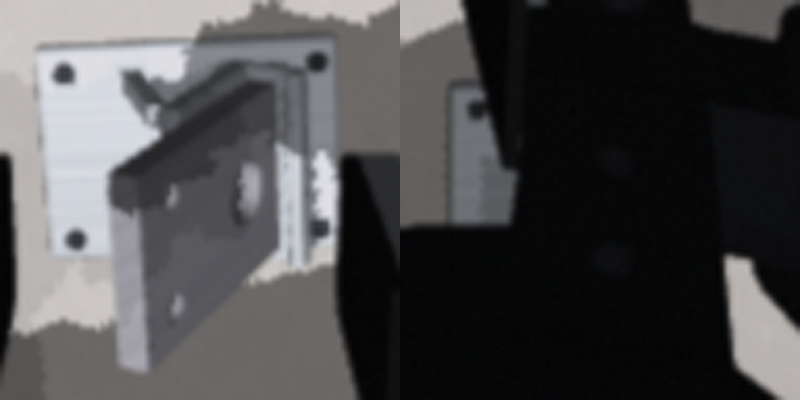

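View 1 is good: the plate's end corners at crop (110,178), (140,205), (150,372), (120,362), and the base corners show. View 2 is hidden behind the gripper. I'll take one from the other side.

```bash
python3 - <<'E'
from h import *
rows([520,325,185],down(0.314))
E
```

```text
5 rows of [1.03, 10.61, 34.12, -0.0028, -0.002, -0.0008]
```

{"api": "apply_moves", "payload": {
  "moves": [
    [[1, 10.6, 34, -0.003, -0.002, 0], [1, 10.6, 34, -0.003, -0.002, 0], [1, 10.6, 34, -0.003, -0.002, 0], [1, 10.6, 34, -0.003, -0.002, 0], [1, 10.6, 34, 0, 0, 0], [0, 0, 0, 0, 0, 0], [0, 0, 0, 0, 0, 0]]
  ]
}}

```text
t: 3.87
tool_pos: [528.7, 316.0, 184.2]
orientation: [0.571, 0.42, 0.57, -0.416]
force: [-0.3, -0.2, 1.2]
opening: 39.7
```

```bash
python3 - <<'E'
from h import *
import pickle
w=optics.capture('wrist'); p,r,s=tool();print(p)
pickle.dump({k:w[k] for k in('image','fovy','cx','cy','extrinsics')},open('w2.pkl','wb'))
for t in ['plate','rest','rack','slot']:
    print(t,[(px(d['at']).round(1).tolist(),round(d['p'],2)) for d in finder.tip_of(w,t)])
c=[int(v) for v in proj(w,[545,335,30])[0]];print(c)
x0=max(0,c[0]-70);y0=max(0,c[1]-70);print(x0,y0)
save(w,'w2crop',(x0,y0,x0+140,y0+140),4)
E
```

```text
[528.81229624 315.93865661 184.18287101]
plate [([144.2, 5.3], 0.92), ([177.3, 379.8], 0.67), ([325.6, 188.6], 0.63), ([100.8, 184.5], 0.56)]
rest []
rack [([141.9, 110.6], 0.77), ([194.5, 271.6], 0.16)]
slot [([137.9, 111.5], 0.75)]
[299, 184]
229 114
```

View pics/w2crop.png

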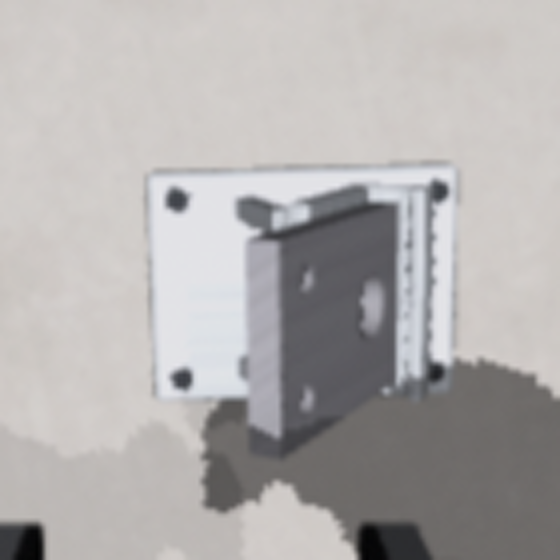

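```bash
cat > fit.py <<'E'
from h import *
import pickle
from scipy.optimize import least_squares
w1,w2=[pickle.load(open(f,'rb')) for f in('w1.pkl','w2.pkl')]
c1=lambda *a:np.array(a)/(400/96)+[237,208]-.4
c2=lambda *a:np.array(a)/4+[229,114]-.4
# plate pts local (x,y,z): try +-; underside is -x
T=[[-4,24,70],[4,24,70],[4,-24,70],[-4,-24,70]]
O1=[c1(110,178),c1(140,205),c1(150,372),c1(120,362)]
O2=[c2(248,240),c2(278,240),c2(281,457),c2(252,450)]
print('tri corners')
for a,b in zip(O1,O2):
    x,e=tri([(w1,a),(w2,b)]);print(x.round(1),np.round(e,1))
def pose(v):
    return np.array(v[:3]),R.from_euler('ZY',[v[3],v[4]])
def res(v):
    p,r=pose(v);X=r.apply(T)+p
    return np.r_[(proj(w1,X)-O1).ravel(),(proj(w2,X)-O2).ravel(),(v[4]+.52)*60]
s=least_squares(res,[570,337,8,.314,-.52]);v=s.x
print('plate foot',v[:3].round(1),'yaw,tilt',v[3:].round(3),'rms',np.sqrt(np.mean(s.fun**2)).round(2));print(s.fun.round(1))
B=[[-42,32,6],[42,32,6],[-42,-32,6],[42,-32,6]]
P1=[c1(38,45),c1(335,37),c1(52,253)];P2=[c2(147,172),c2(457,165),c2(160,398),c2(452,395)]
def rb(u):
    X=R.from_euler('z',u[2]).apply(B)+[u[0],u[1],0]
    return np.r_[(proj(w1,X[:3])-P1).ravel(),(proj(w2,X)-P2).ravel()]
s=least_squares(rb,[560,337,.314]);print('rest',s.x.round(3),s.fun.round(1))
E
python3 fit.py
```

```text
tri corners
[529.4 349.1  79.5] [0.3 0.3]
[534.5 353.1  98.5] [1.4 1.4]
[551.1 306.   79.9] [0.2 0.2]
[544.6 304.8  77.1] [0.2 0.2]
plate foot [573.5 338.3  18.2] yaw,tilt [ 0.331 -0.524] rms 1.62
[-0.4 -0.8 -0.2 -5.8 -0.1  1.1 -0.   1.5 -0.2  0.3  0.9  0.8  0.4  1.2
 -0.5  1.7 -0.2]
rest [5.54020e+02 3.32841e+02 3.27000e-01] [-1.   0.4  1.2 -0.5 -0.7  1.6  0.1 -0.7  1.4 -0.5 -1.4  0.5  0.4 -0.2]
```

```bash
sed -i 's/c1(140,205)/c1(139,181)/' fit.py; python3 fit.py; python3 - <<'E'
from h import *
# rack from several wrist tips + the fixed views
import pickle
w1,w2=[pickle.load(open(f,'rb')) for f in('w1.pkl','w2.pkl')]
T=optics.capture('top');S=optics.capture('side')
for nm,a in (('rack',[(w1,(129.6,181.6)),(w2,(141.9,110.6)),(T,(222.8,261.8)),(S,(241.9,195.5))]),('slot',[(w1,(124.9,182.4)),(w2,(137.9,111.5)),(T,(222.9,262.9)),(S,(240.6,192.5))])):
    x,e=tri(a);print(nm,x.round(1),np.round(e,1))
E
```

```text
tri corners
[529.4 349.1  79.5] [0.3 0.3]
[535.3 351.2  82. ] [0.5 0.5]
[551.1 306.   79.9] [0.2 0.2]
[544.6 304.8  77.1] [0.2 0.2]
plate foot [573.3 338.5  16.5] yaw,tilt [ 0.334 -0.521] rms 0.59
[-0.4 -1.5 -0.  -0.9  0.   0.1  0.1  0.6 -0.3 -0.1  0.7  0.3  0.4  0.5
 -0.5  1.  -0.1]
rest [5.54020e+02 3.32841e+02 3.27000e-01] [-1.   0.4  1.2 -0.5 -0.7  1.6  0.1 -0.7  1.4 -0.5 -1.4  0.5  0.4 -0.2]
rack [368.2 352.6  -0.7] [0.5 2.4 3.  2.1]
slot [366.4 351.7   6.8] [1.1 1.5 3.5 1.6]
```

Plate: foot at (573.3, 338.5, 16.5), yaw 0.33, tilt 0.52, and centred on the rest (y −0.8 mm). The rest's base fit agrees with its 84×64 size. Now the pre-grasp pose along the plate's slope.

```bash
cat >> h.py <<'E'
def tilted(yaw,tilt):  # tool x = -plate z, tool y = plate x
    r=R.from_euler('ZY',[yaw,tilt]).as_matrix(); return R.from_matrix(np.c_[-r[:,2],r[:,0],np.cross(-r[:,2],r[:,0])])
E
python3 - <<'E'
from h import *
f=np.array([573.3,338.5,16.5]);tR=tilted(.33,-.52);z=R.from_euler('ZY',[.33,-.52]).apply([0,0,1])
print(f+z*100,f+z*43.5);rows(f+z*100,tR)
E
```

```text
[526.29303499 322.39894554 103.28191797] [552.85197022 331.49604131  54.25013432]
5 rows of [16.05, -3.31, -0.59, -0.0034, 0.0005, 0.1029]
```

{"api": "apply_moves", "payload": {
  "moves": [
    [[16, -3.3, -0.6, -0.003, 0, 0.103], [16, -3.3, -0.6, -0.003, 0, 0.103], [16, -3.3, -0.6, -0.003, 0, 0.103], [16, -3.3, -0.6, -0.003, 0, 0.103], [16, -3.3, -0.6, -0.003, 0, 0.103], [0, 0, 0, 0, 0, 0], [0, 0, 0, 0, 0, 0]]
  ],
  "jaw": 40
}}

```text
t: 4.8
tool_pos: [521.7, 327.0, 103.0]
orientation: [0.662, 0.54, 0.455, -0.252]
force: [1.2, 0.7, 1.1]
opening: 40.0
```

```bash
python3 - <<'E'
from h import *
w=optics.capture('wrist')
f=np.array([573.3,338.5,16.5]);tR=tilted(.33,-.52);r=R.from_euler('ZY',[.33,-.52]);z=r.apply([0,0,1])
p,q,s=tool();print(p,q.inv().apply(p*0),(q.inv()*tR).as_rotvec().round(3), s['force'])
rows(f+z*43.5,tR)
X=r.apply([[-4,24,70],[4,24,70],[4,-24,70],[-4,-24,70]])+f
im=w['image'].copy()
for u in proj(w,X): cv2.circle(im,tuple(int(v) for v in u.round()),1,(0,255,0),-1)
w['image']=im;print(proj(w,X).round())
c=proj(w,X).mean(0).astype(int);x0=max(0,c[0]-90);y0=max(0,min(c[1]-70,280));save(w,'pre',(x0,y0,x0+180,y0+140),4)
E
```

```text
[521.32151244 326.5605628  102.40699793] [0. 0. 0.] [ 0.008 -0.001  0.016] [-1.39669759 -1.12640541 -1.0034217 ]
2 rows of [28.68, 2.0, 2.81, 0.0039, -0.0006, 0.0079]
[[278. 213.]
 [291. 213.]
 [290. 284.]
 [277. 284.]]
```

View pics/pre.png

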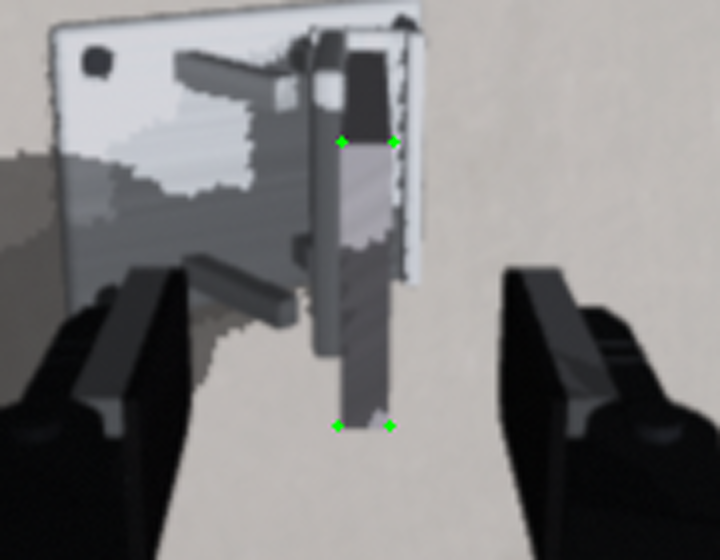

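The model fits the plate's end exactly, and the plate lies along the jaws' centre. Now slide on along the slope.

{"api": "apply_moves", "payload": {
  "moves": [
    [[14.3, 1, 1.4, 0.002, 0, 0.004], [14.3, 1, 1.4, 0.002, 0, 0.004], [14.3, 1, 1.4, 0.002, 0, 0.004], [14.3, 1, 1.4, 0.002, 0, 0.004], [0, 0, 0, 0, 0, 0], [0, 0, 0, 0, 0, 0]]
  ]
}}

```text
t: 5.35
tool_pos: [570.0, 344.2, 69.0]
orientation: [0.661, 0.548, 0.45, -0.245]
force: [-0.8, 0.2, -0.2]
opening: 40.3
```

```bash
python3 - <<'E'
from h import *
f=np.array([573.3,338.5,16.5]);r=R.from_euler('ZY',[.33,-.52]);p,q,s=tool();print('TCP in plate frame',r.inv().apply(p-f).round(1),s['force'],s['opening'],(q.inv()*tilted(.33,-.52)).as_rotvec().round(3))
E
```

```text
TCP in plate frame [24.9  6.5 46.2] [-0.84660439  0.24267342 -0.17908938] 40.27310758100631 [-0.002 -0.006 -0.008]
```

```bash
python3 - <<'E'
from h import *
w=optics.capture('wrist');p,q,s=tool();print(p.round(1),np.round(s['q'],3),np.round(s['qd'],3),np.round(s['joint_torque'],1),np.round(s['force'],1))
f=np.array([573.3,338.5,16.5]);r=R.from_euler('ZY',[.33,-.52])
E=w['extrinsics'];c=-E[:3,:3].T@E[:3,3];print('cam in tool',q.inv().apply(c-p).round(1))
save(w,'chk',(150,150,430,400),2.8)
E
```

```text
[570.3 344.5  69.6] [ 0.609  0.241 -0.723  0.093 -0.133  1.815] [ 0.005 -0.024 -0.035 -0.028  0.001  0.002] [  0.  -44.5  27.5  -4.6  -0.5  -0. ] [0.5 0.5 0.6]
cam in tool [-141.8   -0.5  -67.7]
```

View pics/chk.png

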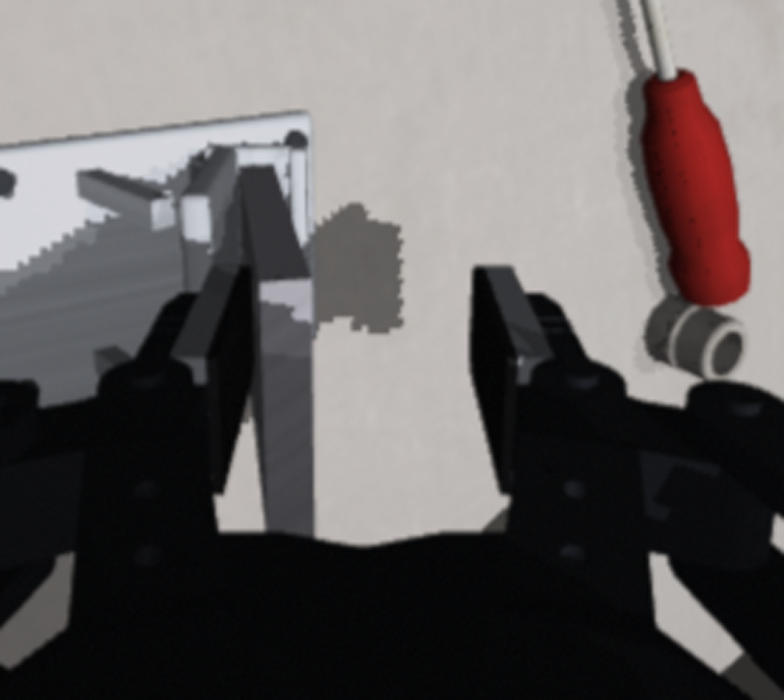

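```bash
python3 - <<'E'
from h import *
w=optics.capture('wrist')
f=np.array([573.3,338.5,16.5]);r=R.from_euler('ZY',[.33,-.52])
print(((proj(w,r.apply([[-4,24,70],[4,24,70],[4,24,5],[-4,24,5]])+f)-150)*2.8).round())
X=R.from_euler('z',.327).apply([[42,32,6],[-42,32,6]])+[554.0,332.8,0];print('rest corner',((proj(w,X)-150)*2.8).round())
E
```

```text
[[170. 279.]
 [222. 279.]
 [265. 168.]
 [230. 169.]]
rest corner [[313. 110.]
 [-50. 149.]]
```

The plate was pushed. The tool drifted about 24 mm along +y of the tool, and the plate's top, now against the left finger, stands steeper while its foot is in place. I'll move back gently in small rows and watch how the arm responds.

{"api": "apply_moves", "payload": {
  "moves": [
    [[0, -6, 0, 0, 0, 0], [0, -6, 0, 0, 0, 0]]
  ]
}}

```text
t: 5.62
tool_pos: [561.6, 342.2, 66.2]
orientation: [0.661, 0.55, 0.449, -0.244]
force: [-0.2, 0.8, -0.6]
opening: 39.9
```

```bash
cat > st.py <<'E'
from h import *
f=np.array([573.3,338.5,16.5]);r=R.from_euler('ZY',[.33,-.52]);p,q,s=tool();print('TCP in plate frame',r.inv().apply(p-f).round(1),np.round(s['force'],1),round(s['opening'],1),'rot err',(q.inv()*tilted(.33,-.52)).as_rotvec().round(3),'t',round(s['t'],2),'qd',np.round(s['qd'],2))
E
python3 st.py
```

```text
TCP in plate frame [16.1  7.3 48.1] [-0.2  0.8 -0.6] 39.9 rot err [-0.003 -0.008 -0.012] t 5.62 qd [ 0.04 -0.05 -0.15 -0.11 -0.02  0.03]
```

{"api": "apply_moves", "payload": {
  "moves": [
    [[0, -4, 0, 0, 0, 0], [0, -4, 0, 0, 0, 0], [0, -4, -2, 0, 0, 0], [0, 0, -2, 0, 0, 0]]
  ]
}}

```text
t: 5.95
tool_pos: [547.1, 341.6, 59.9]
orientation: [0.661, 0.549, 0.45, -0.244]
force: [0.3, -1.1, -0.1]
opening: 40.1
```

```bash
python3 st.py
```

```text
TCP in plate frame [ 1.  11.5 49.5] [ 0.3 -1.1 -0.1] 40.1 rot err [-0.002 -0.008 -0.011] t 5.95 qd [ 0.05  0.    0.02  0.01 -0.03  0.04]
```

{"api": "apply_moves", "payload": {
  "moves": [
    [[0, 0, 4, 0, 0, 0], [0, 0, 4, 0, 0, 0], [0, 0, 2, 0, 0, 0], [0, 0, 0, 0, 0, 0]]
  ]
}}

```text
t: 6.28
tool_pos: [550.0, 332.0, 60.0]
orientation: [0.661, 0.549, 0.45, -0.243]
force: [0.6, -0.7, 1.1]
opening: 40.1
```

```bash
python3 st.py
```

```text
TCP in plate frame [ 0.7  1.4 49.8] [ 0.6 -0.7  1.1] 40.1 rot err [-0.001 -0.009 -0.012] t 6.28 qd [-0. -0.  0. -0.  0.  0.]
```

Clean. Now along the tool's x slowly, and look at the plate.

{"api": "apply_moves", "payload": {
  "moves": [
    [[2, 0, 0.5, 0, 0, 0], [2, 0, 0.5, 0, 0, 0], [0, 0, 0, 0, 0, 0]]
  ]
}}

```text
t: 6.53
tool_pos: [553.2, 331.4, 56.7]
orientation: [0.661, 0.55, 0.449, -0.243]
force: [0.7, -0.3, -0.5]
opening: 40.1
```

```bash
python3 st.py; python3 - <<'E'
from h import *
w=optics.capture('wrist')
f=np.array([573.3,338.5,16.5]);r=R.from_euler('ZY',[.33,-.52])
print(((proj(w,r.apply([[-4,24,70],[4,24,70],[4,24,5],[-4,24,5]])+f)-[200,140])*4).round())
save(w,'chk2',(200,140,380,290),4)
E
```

```text
TCP in plate frame [ 1.5 -0.2 45.5] [ 0.7 -0.3 -0.5] 40.1 rot err [-0.002 -0.008 -0.012] t 6.53 qd [-0. -0.  0.  0. -0.  0.]
[[266. 380.]
 [342. 380.]
 [329. 240.]
 [278. 241.]]
```

View pics/chk2.png

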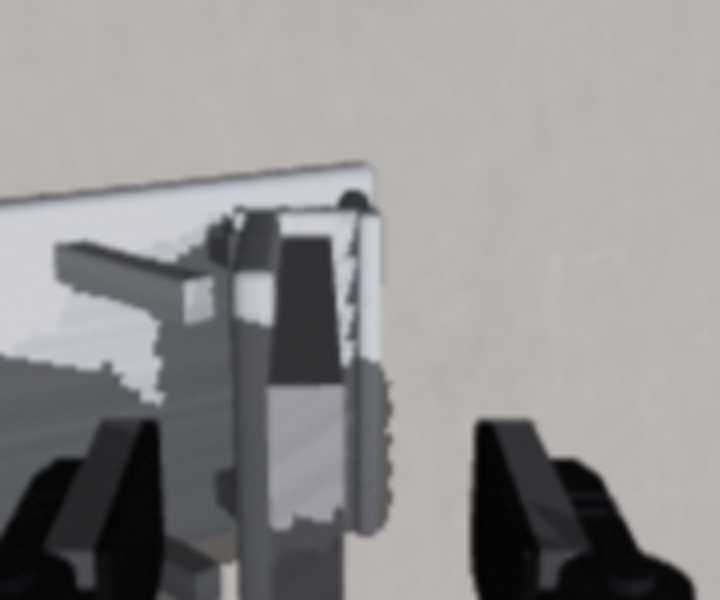

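The plate fell back exactly into its old pose (edge at (268..343, 384), model (266..342, 380)), centred between the jaws. Closing.

{"api": "apply_moves", "payload": {
  "moves": [
    [[0.5, -1.2, 0, 0, 0, 0], [0, 0, 0, 0, 0, 0], [0, 0, 0, 0, 0, 0], [0, 0, 0, 0, 0, 0], [0, 0, 0, 0, 0, 0], [0, 0, 0, 0, 0, 0]]
  ],
  "jaw": 0,
  "newtons": 50
}}

```text
t: 7.08
tool_pos: [552.7, 331.3, 55.7]
orientation: [0.661, 0.55, 0.449, -0.243]
force: [0.1, -0.5, 0.1]
opening: 7.0
```

```bash
python3 st.py
```

```text
TCP in plate frame [ 0.5 -0.1 44.9] [ 0.1 -0.5  0.1] 7.0 rot err [-0.002 -0.008 -0.013] t 7.08 qd [ 0.  0.  0.  0. -0. -0.]
```

Gripped (opening 7.0 for the 8 mm plate). Drawing out along the slope.

{"api": "apply_moves", "payload": {
  "moves": [
    [[-6, 0, 0, 0, 0, 0], [-6, 0, 0, 0, 0, 0], [-6, 0, 0, 0, 0, 0], [0, 0, 0, 0, 0, 0]]
  ]
}}

```text
t: 7.42
tool_pos: [543.4, 328.1, 72.5]
orientation: [0.661, 0.55, 0.449, -0.243]
force: [-0.2, -0.4, -2.0]
opening: 7.2
```

```bash
python3 st.py
```

```text
TCP in plate frame [ 0.4 -0.1 64.3] [-0.2 -0.4 -2. ] 7.2 rot err [-0.002 -0.008 -0.013] t 7.42 qd [ 0.    0.   -0.01 -0.    0.   -0.  ]
```

{"api": "apply_moves", "payload": {
  "moves": [
    [[-10, 0, 0, 0, 0, 0], [-10, 0, 0, 0, 0, 0], [-10, 0, 0, 0, 0, 0], [-10, 0, 0, 0, 0, 0], [-10, 0, 0, 0, 0, 0], [0, 0, 0, 0, 0, 0]]
  ]
}}

```text
t: 7.92
tool_pos: [515.7, 317.9, 118.7]
orientation: [0.661, 0.549, 0.45, -0.244]
force: [0.5, 0.1, -2.0]
opening: 7.3
```

```bash
python3 st.py
```

```text
TCP in plate frame [ -2.3  -0.8 119.1] [ 0.5  0.1 -2. ] 7.3 rot err [-0.001 -0.009 -0.01 ] t 7.92 qd [ 0.   -0.   -0.01 -0.01  0.   -0.  ]
```

```bash
python3 - <<'E'
from h import *
rows([430,313,170],down(1.025))
E
```

```text
8 rows of [-9.07, -6.89, -5.6, -0.0847, 0.022, -0.064]
```

{"api": "apply_moves", "payload": {
  "moves": [
    [[-9, -6.9, -5.6, -0.085, 0.022, -0.064], [-9, -6.9, -5.6, -0.085, 0.022, -0.064], [-9, -6.9, -5.6, -0.085, 0.022, -0.064], [-9, -6.9, -5.6, -0.085, 0.022, -0.064], [-9, -6.9, -5.6, -0.085, 0.022, -0.064], [-9, -6.9, -5.6, -0.085, 0.022, -0.064], [-9, -6.9, -5.6, -0.085, 0.022, -0.064], [0, 0, 0, 0, 0, 0], [0, 0, 0, 0, 0, 0]]
  ]
}}

```text
t: 8.67
tool_pos: [431.3, 312.3, 163.4]
orientation: [0.684, 0.223, 0.667, -0.196]
force: [-0.1, -0.2, -1.7]
opening: 6.9
```

```bash
python3 - <<'E'
from h import *
import pickle
w=optics.capture('wrist');p,q,s=tool();print(p,q.as_matrix().round(3).tolist(),s['opening'])
pickle.dump({k:w[k] for k in('image','fovy','cx','cy','extrinsics')},open('w3.pkl','wb'))
for t in('rack','slot','plate'):
    print(t,[(px(d['at']).round(1).tolist(),round(d['p'],2)) for d in finder.tip_of(w,t)])
c=proj(w,[367,351,20])[0].astype(int);x0=max(0,c[0]-80);y0=max(0,c[1]-60);print(c,x0,y0)
save(w,'rack1',(x0,y0,x0+200,y0+150),4)
E
```

```text
[431.18917116 312.28110238 163.30240445] [[0.034, 0.565, 0.825], [0.029, 0.824, -0.566], [-0.999, 0.043, 0.011]] 7.248558617477909
rack [([268.5, 116.0], 0.95)]
slot [([270.3, 115.3], 0.94)]
plate [([280.2, 234.6], 0.79), ([345.7, 45.4], 0.62), ([178.7, 144.5], 0.6)]
[266 118] 186 58
```

View pics/rack1.png

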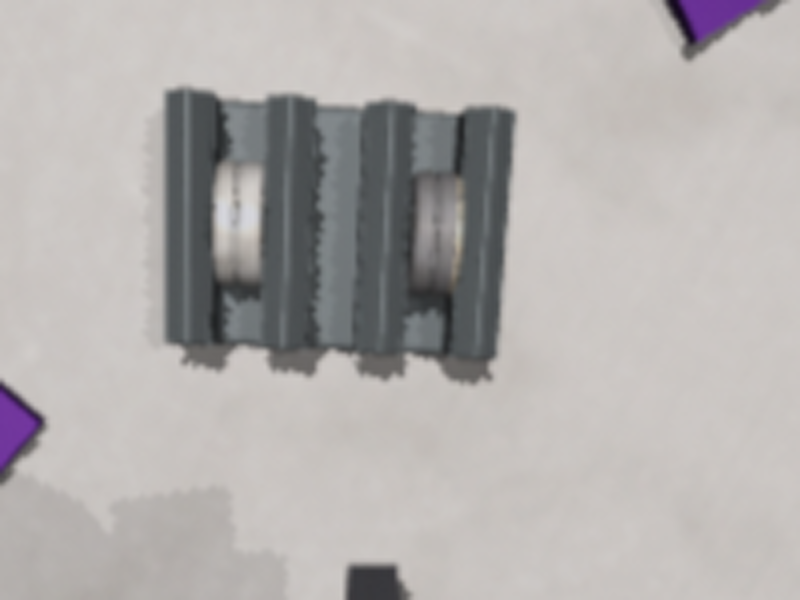

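The rack is clear: four ridge crests at crop x ≈ 186, 287, 385 and 483, rows about 97 to 348, middle slot at (338,225) empty, purple look-alikes off to the sides.

```bash
cat > rk.py <<'E'
from h import *
import pickle
from scipy.optimize import least_squares
w3=pickle.load(open('w3.pkl','rb'))
X=[[x,y,0] for x in(-33,-11,11,33) for y in(28,-28)]
O=np.array([(185,90),(187,342),(290,96),(285,345),(389,102),(382,350),(490,108),(476,355)])/4+[186,58]-.4
f=lambda v:(proj(w3,R.from_euler('z',v[2]).apply(X)+[v[0],v[1],v[3]])-O).ravel()
s=least_squares(f,[367,351,1.02,30]);print('rack',s.x.round(3),'res',s.fun.round(1))
g=lambda v:f([*v,30.]);s=least_squares(g,[367,351,1.02]);print('z=30:',s.x.round(3),s.fun.round(1))
E
python3 rk.py
```

```text
rack [365.951 355.28    0.929  17.724] res [ 1.6 -0.4  1.2  0.9  0.2 -0.6  0.1  1.1 -0.  -0.9 -0.9  0.7 -0.9 -1.1
 -1.3  0.4]
z=30: [366.326 354.852   0.929] [ 0.  -1.8 -0.4  2.4 -0.3 -1.9 -0.4  2.6  0.6 -2.1 -0.4  2.3  0.8 -2.3
  0.1  2. ]
```

```bash
python3 - <<'E'
from h import *
import pickle
P=[pickle.load(open(f'w{i}.pkl','rb')) for i in(1,2,3)]
p,q,s=tool();print('foot proj',proj(P[2],p+q.apply([45,-.5,0])),'corner +y',proj(P[2],p+q.apply([[45,-4.5,-24],[45,3.5,-24],[-25,-4.5,-24],[-25,3.5,-24]])).round(1).tolist())
print('slot',[onz(a,u,6).round(1).tolist() for a,u in zip(P,[(124.9,182.4),(137.9,111.5),(270.3,115.3)])])
print('rack',[onz(a,u,0).round(1).tolist() for a,u in zip(P,[(129.6,181.6),(141.9,110.6),(268.5,116)])])
im=P[2]['image'][180:260,230:330]; cv2.imwrite('/tmp/f.png',im)
g=im.mean(2).astype(int); print(g[10:80:5,30:72:2])
E
```

```text
foot proj [[274.53696114 232.14353529]] corner +y [[268.2, 197.1], [280.6, 197.1], [262.6, 234.5], [281.7, 234.5]]
slot [[366.0, 352.7, 6.0], [366.3, 353.2, 6.0], [366.8, 355.7, 6.0]]
rack [[368.2, 353.2, 0.0], [367.5, 354.8, 0.0], [366.3, 354.1, 0.0]]
[[196 197 198 198 198 197 197 196 197 197 198 199 200 198 199 196 195 195
  195 195 194]
 [199 200 200 198 197 197 197 197 199 199 197 197 197 196 195 193 192 191
  191 193 195]
 [197 196 197 198 198 198 162  69  64  64  65  66  78 185 194 192 193 194
  193 194 196]
 [196 196 199 197 195 196 131  58  58  57  58  57  59  96 174 190 191 191
  192 195 196]
 [197 200 196 193 195 193 107  59  58  58  58  58  58  83 113 189 190 190
  191 191 193]
 [198 198 196 193 194 188  76  58  58  58  57  57  59  74 102 170 190 190
  192 193 195]
 [195 196 195 192 191 167  64  59  58  58  58  58  58  62  98 160 189 190
  191 191 192]
 [195 194 193 192 192 135  59  57  58  58  58  58  58  60  91 101 123 156
  174 189 190]
 [192 192 192 192 189 111  58  57  57  57  58  57  58  58  85  98  99  99
   98 102 112]
 [107 107 111 135 187  91  59  60  60  60  53  47  59  60  80 100 100 102
  101 100 100]
 [ 99  99  99  99 105 177 185 185 184 183 183 184 184 183 155 102 100 102
  102 104 105]
 [ 58  58  58  58  48 158 183 183 184 183 182 180 178 179 125  53  59  59
   59  61  93]
 [ 57  58  58  58  40 158 183 180 178 179 180 183 186 187 129  50  59  58
   59  59  75]
 [ 59  58  59  57  31 141 179 183 179 187 186 184 177 168 113  33  58  59
   59  59  57]]
```

The held plate appears about 2.3 mm to the tool's +y of where the kinematics put it. That is camera bias, so I correct the rack by the same amount: (365.1, 352.9), yaw 0.93.

```bash
python3 - <<'E'
from h import *
rows([365.1,352.9,105],down(.93),8)
E
```

```text
8 rows of [7.17, -0.65, -9.67, 0.005, 0.0012, -0.0053]
```

{"api": "apply_moves", "payload": {
  "moves": [
    [[7.1, -0.6, -9.6, 0.005, 0.001, -0.005], [7.1, -0.6, -9.6, 0.005, 0.001, -0.005], [7.1, -0.6, -9.6, 0.005, 0.001, -0.005], [7.1, -0.6, -9.6, 0.005, 0.001, -0.005], [7.1, -0.6, -9.6, 0.005, 0.001, -0.005], [7.1, -0.6, -9.6, 0.005, 0.001, -0.005], [7.1, -0.6, -9.6, 0.005, 0.001, -0.005], [0, 0, 0, 0, 0, 0], [0, 0, 0, 0, 0, 0]]
  ]
}}

```text
t: 9.62
tool_pos: [362.3, 347.9, 103.2]
orientation: [0.671, 0.224, 0.67, -0.223]
force: [0.5, -1.4, -2.0]
opening: 7.2
```

```bash
cat > st2.py <<'E'
from h import *
import sys
p,q,s=tool();print(p.round(1),np.round(s['force'],1),round(s['opening'],1),round(s['t'],2));a=[float(v) for v in sys.argv[1:]]
rows(a[:3],down(a[3]),int(a[4]))
E
python3 st2.py 365.1 352.9 105 .93 2
```

```text
[362.3 347.9 103.2] [ 0.5 -1.4 -2. ] 7.2 9.62
2 rows of [-0.9, 2.85, -0.41, -0.001, 0.0005, -0.0004]
```

{"api": "apply_moves", "payload": {
  "moves": [
    [[3, 2.6, -0.4, 0, 0, 0], [4, 2.6, -0.4, 0, 0, 0], [3, 0, 0, 0, 0, 0], [0, 0, 0, 0, 0, 0]]
  ]
}}

```text
t: 9.95
tool_pos: [365.3, 352.8, 92.5]
orientation: [0.672, 0.224, 0.67, -0.223]
force: [0.3, -0.4, -1.7]
opening: 7.1
```

```bash
python3 st2.py 365.1 352.9 92 .93 2; python3 - <<'E'
from h import *
w=optics.capture('wrist');p,q,s=tool()
c=proj(w,p+q.apply([45,0,-24]))[0];print(c)
save(w,'ins',(int(c[0])-90,int(c[1])-80,int(c[0])+90,int(c[1])+55),4)
E
```

```text
[365.3 352.8  92.5] [ 0.3 -0.4 -1.7] 7.1 9.95
2 rows of [0.23, 0.01, -0.11, -0.0012, 0.0008, -0.001]
[277.78005015 198.15491378]
```

View pics/ins.png

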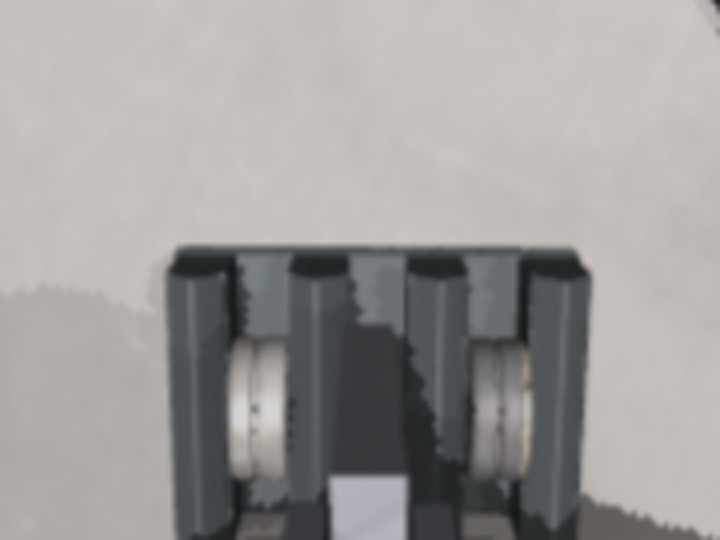

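The plate's lower edge is centred at crop column 367, while the slot centre is at 378 (crests at 318 and 437). It needs about +2 mm along the tool's y. Then down.

{"api": "apply_moves", "payload": {
  "moves": [
    [[0, 1, 0, 0, 0, 0], [2, 1, 0, 0, 0, 0], [6, 0, 0, 0, 0, 0], [6, 0, 0, 0, 0, 0], [6, 0, 0, 0, 0, 0], [0, 0, 0, 0, 0, 0]]
  ]
}}

```text
t: 10.5
tool_pos: [368.4, 354.7, 71.6]
orientation: [0.672, 0.225, 0.669, -0.223]
force: [-0.7, -0.3, -1.5]
opening: 7.2
```

```bash
python3 st2.py 366.3 354.5 51 .93 4
```

```text
[368.4 354.7  71.6] [-0.7 -0.3 -1.5] 7.2 10.5
4 rows of [5.15, -0.37, -0.4, -0.0011, 0.0006, -0.0011]
```

{"api": "apply_moves", "payload": {
  "moves": [
    [[2, -1.2, -0.5, 0, 0, 0], [4, 0, -0.5, 0, 0, 0], [4, 0, 0, 0, 0, 0], [3, 0, 0, 0, 0, 0], [0, 0, 0, 0, 0, 0]]
  ]
}}

```text
t: 10.92
tool_pos: [366.2, 353.8, 56.5]
orientation: [0.672, 0.225, 0.67, -0.223]
force: [0.5, 0.5, -1.8]
opening: 6.8
```

```bash
python3 st2.py 366.3 354.5 51 .93 4
```

```text
[366.2 353.8  56.5] [ 0.5  0.5 -1.8] 6.8 10.92
4 rows of [1.36, 0.16, -0.08, -0.0011, 0.0005, -0.0007]
```

Nothing touches so far: the foot is about 11 mm up, inside the slot. Going down to contact.

{"api": "apply_moves", "payload": {
  "moves": [
    [[1.5, 0, 0, 0, 0, 0], [1.5, 0, 0, 0, 0, 0], [1, 0, 0, 0, 0, 0], [0, 0, 0, 0, 0, 0]]
  ]
}}

```text
t: 11.25
tool_pos: [366.2, 353.9, 52.1]
orientation: [0.672, 0.225, 0.67, -0.223]
force: [-0.3, 1.1, -1.8]
opening: 7.1
```

```bash
python3 st2.py 366.3 354.5 51 .93 4
```

```text
[366.2 353.9  52.1] [-0.3  1.1 -1.8] 7.1 11.25
4 rows of [0.27, 0.12, -0.07, -0.0011, 0.0005, -0.0008]
```

{"api": "apply_moves", "payload": {
  "moves": [
    [[1, 0, 0, 0, 0, 0], [1, 0, 0, 0, 0, 0], [0, 0, 0, 0, 0, 0]]
  ]
}}

```text
t: 11.5
tool_pos: [366.5, 354.2, 50.2]
orientation: [0.672, 0.225, 0.669, -0.223]
force: [-0.5, 0.8, -2.9]
opening: 7.0
```

```bash
python3 st2.py 366.3 354.5 51 .93 4
```

```text
[366.5 354.2  50.2] [-0.5  0.8 -2.9] 7.0 11.5
4 rows of [-0.2, 0.04, -0.09, -0.0011, 0.0006, -0.0009]
```

{"api": "apply_moves", "payload": {
  "moves": [
    [[1, 0, 0, 0, 0, 0], [1, 0, 0, 0, 0, 0], [0, 0, 0, 0, 0, 0]]
  ]
}}

```text
t: 11.75
tool_pos: [367.1, 354.5, 49.9]
orientation: [0.672, 0.226, 0.669, -0.223]
force: [0.6, -0.1, -1.9]
opening: 7.3
```

```bash
python3 st2.py 366.3 354.5 51 .93 4
```

```text
[367.1 354.5  49.9] [ 0.6 -0.1 -1.9] 7.3 11.75
4 rows of [-0.27, -0.12, -0.15, -0.0011, 0.0007, -0.0013]
```

Commanded 2 mm, moved 0.3 mm: the plate is on the floor. Release.

{"api": "apply_moves", "payload": {
  "moves": [
    [[0, 0, 0, 0, 0, 0], [0, 0, 0, 0, 0, 0], [0, 0, 0, 0, 0, 0], [0, 0, 0, 0, 0, 0], [0, 0, 0, 0, 0, 0]]
  ],
  "jaw": 32
}}

```text
t: 12.17
tool_pos: [367.9, 355.3, 50.6]
orientation: [0.672, 0.226, 0.669, -0.222]
force: [0.6, -0.3, 0.7]
opening: 31.8
```

```bash
python3 st2.py 366.3 354.5 51 .93 4
```

```text
[367.9 355.3  50.6] [ 0.6 -0.3  0.7] 31.8 12.17
4 rows of [-0.1, -0.41, -0.21, -0.0011, 0.0008, -0.0019]
```

{"api": "apply_moves", "payload": {
  "moves": [
    [[-8, 0, 0, 0, 0, 0], [-8, 0, 0, 0, 0, 0], [-10, 0, 0, 0, 0, 0], [-12, 0, 0, 0, 0, 0], [-12, 0, 0, 0, 0, 0], [-12, 0, 0, 0, 0, 0], [0, 0, 0, 0, 0, 0]]
  ]
}}

```text
t: 12.75
tool_pos: [367.6, 355.1, 119.6]
orientation: [0.673, 0.227, 0.669, -0.222]
force: [0.1, -0.1, 0.6]
opening: 32.4
```

```bash
python3 st2.py 425 318 215 .6 4
```

```text
[367.6 355.1 119.6] [ 0.1 -0.1  0.6] 32.4 12.75
4 rows of [-23.81, 3.42, 16.89, 0.0814, 0.0005, -0.0021]
```

{"api": "apply_moves", "payload": {
  "moves": [
    [[-24, 3.4, 16.9, 0.081, 0, -0.002], [-24, 3.4, 16.9, 0.081, 0, -0.002], [-24, 3.4, 16.9, 0.081, 0, -0.002], [-20, 3.4, 16.9, 0.081, 0, 0], [0, 0, 0, 0, 0, 0]]
  ],
  "jaw": 45
}}

```text
t: 13.17
tool_pos: [425.5, 316.3, 216.9]
orientation: [0.625, 0.334, 0.623, -0.333]
force: [1.0, 0.3, 0.1]
opening: 44.8
```

```bash
cat > pl.py <<'E'
from h import *
import pickle
from scipy.optimize import least_squares
w=optics.capture('wrist');p,q,s=tool();print(p.round(1))
pickle.dump({k:w[k] for k in('image','fovy','cx','cy','extrinsics')},open('w4.pkl','wb'))
m=np.array([366.5,354.3,0])
X=R.from_euler('z',.93).apply([[x,y,z] for x in(-4,4) for y in(-24,24) for z in(6,76)])+m
u=proj(w,X);print('pred bbox',u.min(0).round(),u.max(0).round(),'top corners',u[1::2].round().tolist(),'slot foot',proj(w,m+[0,0,6]).round())
for t in('plate','slot','rack'):
    print(t,[(px(d['at']).round(1).tolist(),round(d['p'],2)) for d in finder.tip_of(w,t)])
for d in finder.cut_out(w,'plate'): 
    e=np.array(d['extent'])*[560,420,560,420];print('mask',e.round(),round(d['p'],2),d['pixels'].sum())
hull=cv2.convexHull(u.astype(np.float32)).astype(int);pm=np.zeros((420,560),np.uint8);cv2.fillConvexPoly(pm,hull,1)
for d in finder.cut_out(w,'plate'):
    i=(d['pixels']&(pm>0)).sum();print('iou',round(i/((d['pixels']|(pm>0)).sum()),2))
pickle.dump(u,open('u.pkl','wb'))
E
python3 pl.py
```

```text
[424.2 316.7 215.2]
pred bbox [234. 104.] [264. 158.] top corners [[253.0, 158.0], [234.0, 107.0], [261.0, 155.0], [242.0, 104.0]] slot foot [[254. 131.]]
plate [([254.9, 132.3], 0.9), ([192.1, 180.7], 0.79), ([292.9, 50.5], 0.71)]
slot [([252.6, 130.6], 0.57)]
rack [([255.9, 131.8], 0.96)]
mask [236. 108. 264. 157.] 0.88 643
mask [162. 174. 214. 238.] 0.6 2157
mask [157. 348. 172. 372.] 0.47 266
mask [331. 202. 409. 263.] 0.35 3262
iou 0.81
iou 0.0
iou 0.0
iou 0.0
```

The plate stands where planned: foot seen at (254.9,132.3), predicted (254,131), mask IoU 0.81. Now to the cover.

```bash
python3 st2.py 572 25 230 -.05 10
```

```text
[420.5 316.2 211.2] [ 0.  -1.1 -0.1] 45.1 13.47
10 rows of [-1.87, 5.78, 32.89, 0.0646, 0.0003, 0.0006]
```

{"api": "apply_moves", "payload": {
  "moves": [
    [[-2.5, 5.8, 33, 0.065, 0, 0], [-2, 5.8, 33, 0.065, 0, 0], [-2, 5.8, 33, 0.065, 0, 0], [-2, 5.8, 33, 0.065, 0, 0], [-2, 5.8, 33, 0.065, 0, 0], [-2, 5.8, 33, 0.065, 0, 0], [-2, 5.8, 33, 0.065, 0, 0], [-2, 5.8, 33, 0.065, 0, 0], [-2, 5.8, 28, 0.065, 0, 0], [0, 0, 0, 0, 0, 0]]
  ]
}}

```text
t: 14.3
tool_pos: [561.5, 57.2, 217.6]
orientation: [-0.498, -0.49, -0.505, 0.507]
force: [-0.1, 0.6, 0.3]
opening: 45.3
```

```bash
cat > cv.py <<'E'
from h import *
import pickle,sys
w=optics.capture('wrist');p,q,s=tool();print(p.round(1),round(s['t'],2))
pickle.dump({k:w[k] for k in('image','fovy','cx','cy','extrinsics')},open(sys.argv[1],'wb'))
print([(px(d['at']).round(1).tolist(),round(d['p'],2)) for d in finder.tip_of(w,'cover')])
im=w['image'].astype(int);g=im.mean(2)
c=finder.cut_out(w,'cover')
for d in c[:2]: print('mask',(np.array(d['extent'])*[560,420,560,420]).round(),round(d['p'],2))
m=c[0]['pixels'].astype(np.uint8);m=cv2.morphologyEx(m,cv2.MORPH_CLOSE,np.ones((9,9)))
dk=((g<70)&(m>0)).astype(np.uint8)
n,l,st,ce=cv2.connectedComponentsWithStats(dk)
for i in np.argsort(-st[1:,4])[:3]+1:
    r=cv2.minAreaRect(np.argwhere(l==i)[:,::-1].astype(np.float32));print('dark',st[i],ce[i].round(1),r,cv2.boxPoints(r).round(1).tolist())
E
python3 cv.py c1.pkl
```

```text
[560.7  59.1 217.2] 14.35
[([296.8, 173.8], 0.74)]
mask [248. 142. 346. 224.] 0.62
dark [ 286  156   20   66 1014] [295.4 189. ] ((295.3764343261719, 188.60586547851562), (16.336353302001953, 65.42211151123047), 4.39870548248291) [[284.70001220703125, 220.60000610351562], [289.70001220703125, 155.39999389648438], [306.0, 156.60000610351562], [301.0, 221.8000030517578]]
dark [254 141  81   5  88] [293.4 142.9] ((294.00921630859375, 142.82098388671875), (80.09986877441406, 1.2291538715362549), 2.935673236846924) [[254.0, 141.39999389648438], [254.0, 140.1999969482422], [334.0, 144.3000030517578], [334.0, 145.5]]
```

{"api": "apply_moves", "payload": {
  "moves": [
    [[0, -15, 10, 0, 0, 0], [0, -15, 10, 0, 0, 0], [0, -15, 10, 0, 0, 0], [0, 0, 0, 0, 0, 0], [0, 0, 0, 0, 0, 0]]
  ]
}}

```text
t: 14.87
tool_pos: [511.3, 37.9, 216.1]
orientation: [0.501, 0.484, 0.513, -0.501]
force: [0.1, -0.3, 0.5]
opening: 44.9
```

```bash
python3 cv.py c2.pkl
```

```text
[511.2  38.  216.1] 14.92
[([339.3, 159.2], 0.63)]
mask [202.   0. 268.  60.] 0.7
mask [298. 122. 409. 209.] 0.64
dark [ 206    0   61   64 2920] [237.9  27.7] ((236.47059631347656, 29.38235855102539), (70.82039642333984, 53.11530303955078), 75.96376037597656) [[202.10000610351562, 1.5], [253.60000610351562, -11.399999618530273], [270.79998779296875, 57.29999923706055], [219.3000030517578, 70.19999694824219]]
```

```bash
cat > hf.py <<'E'
from h import *
import pickle
from scipy.optimize import minimize
C=[pickle.load(open(f,'rb')) for f in('c1.pkl','c2.pkl')]
bx=[(284,150,320,226),(318,125,400,210)]; D=[]
for w,(a,b,c,d) in zip(C,bx):
    g=w['image'].astype(int).mean(2);m=np.zeros((420,560),np.uint8);m[b:d,a:c]=g[b:d,a:c]<60
    n,l,st,ce=cv2.connectedComponentsWithStats(m);i=1+np.argmax(st[1:,4]);m=(l==i).astype(np.uint8);print(st[i],ce[i].round(1));D.append(m)
B=np.array([[x,y,z] for x in(-7,7) for y in(-27,27) for z in(-14,0)],float)
def hull(w,v):
    u=proj(w,R.from_euler('z',v[2]).apply(B)+[v[0],v[1],v[3]]);h=cv2.convexHull(u.astype(np.float32))
    m=np.zeros((420,560),np.uint8);cv2.fillConvexPoly(m,(h*16).round().astype(np.int32),1,shift=4);return m
def cost(v):
    v=[v[0],v[1],v[2]/50,v[3]]
    return -sum((hull(w,v)&d).sum()/(hull(w,v)|d).sum() for w,d in zip(C,D))
b=min((minimize(cost,[575+a,72+c,-.05*50,116],method='Nelder-Mead',options=dict(initial_simplex=np.array([575+a,72+c,-2.5,116])+8*np.vstack([np.zeros(4),np.eye(4)]))) for a in(-6,6) for c in(-8,4)),key=lambda s:s.fun)
print('handle',b.x[0].round(1),b.x[1].round(1),'yaw',(b.x[2]/50).round(3),'z',b.x[3].round(1),b.fun)
p,q,s=tool();print(p,q.as_matrix()[:,1].round(3))
E
python3 hf.py
```

```text
[286 156  20  66 997] [295.5 189.1]
[ 342  137   29   69 1268] [356.4 171. ]
handle 572.5 71.5 yaw -0.037 z 107.3 -1.7413409076079045
[512.26701611  37.69569792 216.19978495] [ 0.999  0.029 -0.029]
```

```bash
cat >> hf.py <<'E'
for zt,use in((116,(0,1)),(116,(0,)),(116,(1,))):
    f=lambda v:-sum((hull(C[i],[v[0],v[1],v[2]/50,zt])&D[i]).sum()/(hull(C[i],[v[0],v[1],v[2]/50,zt])|D[i]).sum() for i in use)
    s=minimize(f,[573,71,-2],method='Nelder-Mead',options=dict(initial_simplex=np.array([572,70,-2.5])+5*np.vstack([np.zeros(3),np.eye(3)])));print(zt,use,s.x.round(1),(s.x[2]/50).round(3),s.fun.round(3))
w=C[1];T=[-7,7]
import sys
save(w,'cov',(270,80,420,230),4)
E
python3 hf.py; python3 st2.py 573 71 175 -.04 4
```

```text
[286 156  20  66 997] [295.5 189.1]
[ 342  137   29   69 1268] [356.4 171. ]
handle 572.5 71.5 yaw -0.037 z 107.3 -1.7413409076079045
[512.26701611  37.69569792 216.19978495] [ 0.999  0.029 -0.029]
116 (0, 1) [571.7  72.8  -2. ] -0.04 -1.64
116 (0,) [572.3  73.9  -2.7] -0.055 -0.842
116 (1,) [570.6  72.5  -1.9] -0.039 -0.844
[512.3  37.7 216.2] [ 0.9  0.5 -0.6] 45.0 15.02
4 rows of [10.0, 15.39, -8.31, 0.0172, 0.0013, 0.0072]
```

{"api": "apply_moves", "payload": {
  "moves": [
    [[9, 15.3, -8.3, 0.017, 0.001, 0.007], [9, 15.3, -8.3, 0.017, 0.001, 0.007], [9, 15.3, -8.3, 0.017, 0.001, 0.007], [9, 10, -7, 0.017, 0.001, 0.007], [0, 0, 0, 0, 0, 0], [0, 0, 0, 0, 0, 0]]
  ]
}}

```text
t: 15.52
tool_pos: [573.4, 75.4, 177.8]
orientation: [0.492, 0.51, 0.49, -0.508]
force: [0.0, -0.3, 0.7]
opening: 45.0
```

```bash
python3 st2.py 572 72.5 145 -.045 3
```

```text
[573.4  75.4 177.8] [ 0.  -0.3  0.7] 45.0 15.52
3 rows of [10.93, -0.44, 0.99, 0.0029, 0.0001, -0.0012]
```

{"api": "apply_moves", "payload": {
  "moves": [
    [[9, -0.4, 0.9, 0.003, 0, -0.001], [9, -0.4, 0.9, 0.003, 0, 0], [6, -0.4, 0.9, 0.003, 0, 0], [0, 0, 0, 0, 0, 0], [0, 0, 0, 0, 0, 0]]
  ]
}}

```text
t: 15.93
tool_pos: [570.7, 72.0, 152.0]
orientation: [0.489, 0.511, 0.488, -0.511]
force: [-0.4, 0.2, -0.2]
opening: 45.2
```

```bash
python3 st2.py 572 72.5 92 -.045 8; python3 - <<'E'
from h import *
w=optics.capture('wrist')
B=np.array([[x,y,0] for x in(-7,7) for y in(-27,27)],float)
u=proj(w,R.from_euler('z',-.045).apply(B)+[572,72.5,116]);print('pred bar top',u.round().tolist())
g=w['image'].astype(int).mean(2)
for r in range(int(u[:,1].min())-6,int(u[:,1].max())+1,8):
    if r<420: print(r,''.join('#' if v<60 else '+' if v<110 else '.' for v in g[r,230:340]))
save(w,'grasp',(150,100,430,310),2.8)
E
```

```text
[570.7  72.  152. ] [-0.4  0.2 -0.2] 45.2 15.93
8 rows of [7.51, 0.15, -0.08, -0.0, 0.0001, -0.0002]
pred bar top [[271.0, 275.0], [270.0, 196.0], [292.0, 275.0], [293.0, 196.0]]
189 ............................................#################.................................................
197 ..........................................+####################...............................................
205 ..........................................+####################+..............................................
213 ..........................................+####################+..............................................
221 .........................................+#####################+..............................................
229 .........................................+#####################+..............................................
237 .........................................+#####################+..............................................
245 +++++....................................+#####################...............................++++++++++++++..
253 #####+...................................++####################+.............................+################
261 #####++..................................++####################++..........................++#################
269 ######+++++++++++++++++++++++++++++++++++++###################..............................+#################
```

The bar is seen at columns 272–293 (predicted 270–293), about 2 mm right of the jaws' centre. Correct that and descend.

{"api": "apply_moves", "payload": {
  "moves": [
    [[7, 0.8, 0, 0, 0, 0], [8, 0.5, 0, 0, 0, 0], [8, 0.3, 0, 0, 0, 0], [8, 0, 0, 0, 0, 0], [8, 0, 0, 0, 0, 0], [6, 0, 0, 0, 0, 0], [0, 0, 0, 0, 0, 0]]
  ]
}}

```text
t: 16.57
tool_pos: [572.7, 71.4, 103.0]
orientation: [0.489, 0.512, 0.488, -0.511]
force: [-0.2, 0.0, 0.1]
opening: 44.8
```

```bash
python3 st2.py 572.5 72.5 92 -.045 2
```

```text
[572.7  71.4 103. ] [-0.2  0.   0.1] 44.8 16.57
2 rows of [5.51, -0.12, -0.57, -0.0003, 0.0003, -0.0012]
```

{"api": "apply_moves", "payload": {
  "moves": [
    [[4, 0, -0.5, 0, 0, 0], [4, 0, 0, 0, 0, 0], [2.5, 0, 0, 0, 0, 0], [0, 0, 0, 0, 0, 0]]
  ]
}}

```text
t: 16.9
tool_pos: [572.5, 72.0, 91.0]
orientation: [0.489, 0.511, 0.488, -0.511]
force: [-0.0, 0.4, 0.1]
opening: 45.0
```

```bash
python3 st2.py 572.5 72.5 92 -.045 2
```

```text
[572.5  72.   91. ] [-0.   0.4  0.1] 45.0 16.9
2 rows of [-0.52, -0.01, -0.25, -0.0002, 0.0003, -0.0008]
```

{"api": "apply_moves", "payload": {
  "moves": [
    [[0, 0, 0, 0, 0, 0], [0, 0, 0, 0, 0, 0], [0, 0, 0, 0, 0, 0], [0, 0, 0, 0, 0, 0], [0, 0, 0, 0, 0, 0], [0, 0, 0, 0, 0, 0]]
  ],
  "jaw": 0,
  "newtons": 80
}}

```text
t: 17.4
tool_pos: [573.0, 72.0, 91.5]
orientation: [0.489, 0.512, 0.488, -0.511]
force: [-0.3, 0.2, -1.9]
opening: 12.5
```

```bash
python3 st2.py 572.5 72.5 92 -.045 2
```

```text
[573.   72.   91.5] [-0.3  0.2 -1.9] 12.5 17.4
2 rows of [-0.26, -0.25, -0.23, -0.0002, 0.0003, -0.0013]
```

Gripped (12.5). Lift straight up.

{"api": "apply_moves", "payload": {
  "moves": [
    [[-6, 0, 0, 0, 0, 0], [-10, 0, 0, 0, 0, 0], [-15, 0, 0, 0, 0, 0], [-20, 0, 0, 0, 0, 0], [-20, 0, 0, 0, 0, 0], [-20, 0, 0, 0, 0, 0], [-20, 0, 0, 0, 0, 0], [-20, 0, 0, 0, 0, 0], [-15, 0, 0, 0, 0, 0], [0, 0, 0, 0, 0, 0]]
  ]
}}

```text
t: 18.23
tool_pos: [569.7, 71.8, 249.1]
orientation: [-0.489, -0.511, -0.488, 0.512]
force: [0.5, -0.1, -1.9]
opening: 12.5
```

```bash
python3 st2.py 572 72 260 -.04 2
```

```text
[569.7  71.8 249.1] [ 0.5 -0.1 -1.9] 12.5 18.23
2 rows of [-5.43, 1.15, -0.13, -0.0027, 0.0005, 0.0005]
```

{"api": "apply_moves", "payload": {
  "moves": [
    [[-8, 0.5, 0, 0, 0, 0], [-8, 0.5, 0, 0, 0, 0], [-4, 0, 0, 0, 0, 0], [0, 0, 0, 0, 0, 0]]
  ]
}}

```text
t: 18.57
tool_pos: [570.2, 71.7, 270.9]
orientation: [-0.488, -0.511, -0.489, 0.512]
force: [0.2, 0.8, -2.6]
opening: 12.6
```

```bash
python3 st2.py 470 215 270 .45 9
```

```text
[570.2  71.7 270.9] [ 0.2  0.8 -2.6] 12.6 18.57
9 rows of [0.1, -8.28, -17.79, -0.0551, 0.0001, 0.0002]
```

{"api": "apply_moves", "payload": {
  "moves": [
    [[0, -8.2, -17.8, -0.055, 0, 0], [0, -8.2, -17.8, -0.055, 0, 0], [0, -8.2, -17.8, -0.055, 0, 0], [0, -8.2, -17.8, -0.055, 0, 0], [0, -8.2, -17.8, -0.055, 0, 0], [0, -8.2, -17.8, -0.055, 0, 0], [0, -8.2, -17.8, -0.055, 0, 0], [0, -8.2, -17.8, -0.055, 0, 0], [0, 0, 0, 0, 0, 0]]
  ]
}}

```text
t: 19.32
tool_pos: [478.0, 204.3, 262.8]
orientation: [0.589, 0.383, 0.595, -0.391]
force: [-0.6, -1.3, -3.0]
opening: 12.7
```

```bash
python3 st2.py 366.8 354.4 268 .93 9
```

```text
[478.  204.3 262.8] [-0.6 -1.3 -3. ] 12.7 19.32
9 rows of [-0.55, 0.09, -20.99, -0.0575, -0.0005, 0.0016]
```

{"api": "apply_moves", "payload": {
  "moves": [
    [[-1.5, 0, -21, -0.057, 0, 0.001], [-1, 0, -21, -0.057, 0, 0.001], [-1, 0, -21, -0.057, 0, 0.001], [-1, 0, -21, -0.057, 0, 0.001], [-1, 0, -21, -0.057, 0, 0.001], [-1, 0, -21, -0.057, 0, 0.001], [-1, 0, -20, -0.057, 0, 0.001], [-1, 0, -15, -0.057, 0, 0.001], [0, 0, 0, 0, 0, 0], [0, 0, 0, 0, 0, 0]]
  ]
}}

```text
t: 20.15
tool_pos: [381.8, 337.5, 264.1]
orientation: [0.662, 0.233, 0.67, -0.243]
force: [-0.3, -0.7, -3.2]
opening: 12.6
```

```bash
python3 st2.py 366.8 354.4 215 .93 6
```

```text
[381.8 337.5 264.1] [-0.3 -0.7 -3.2] 12.6 20.15
6 rows of [8.19, 0.74, -3.68, -0.0077, -0.0011, 0.0029]
```

{"api": "apply_moves", "payload": {
  "moves": [
    [[7, 0.7, -3.6, -0.007, -0.001, 0.003], [7, 0.7, -3.6, -0.007, -0.001, 0.003], [7, 0.7, -3.6, -0.007, -0.001, 0.003], [7, 0.7, -3.6, -0.007, -0.001, 0.003], [7, 0.7, -3.6, -0.007, -0.001, 0.003], [5, 0.7, -3, -0.007, 0, 0.002], [0, 0, 0, 0, 0, 0], [0, 0, 0, 0, 0, 0]]
  ]
}}

```text
t: 20.82
tool_pos: [367.6, 351.5, 216.8]
orientation: [0.67, 0.224, 0.671, -0.227]
force: [0.2, -0.3, -2.1]
opening: 12.3
```

```bash
python3 st2.py 366.8 354.4 179.5 .93 4
```

```text
[367.6 351.5 216.8] [ 0.2 -0.3 -2.1] 12.3 20.82
4 rows of [9.32, 0.49, -0.59, -0.002, -0.0001, 0.0009]
```

{"api": "apply_moves", "payload": {
  "moves": [
    [[6, 0.5, -0.6, -0.002, 0, 0.001], [6, 0.5, -0.6, -0.002, 0, 0.001], [6, 0.5, -0.6, -0.002, 0, 0.001], [5, 0.3, -0.5, -0.002, 0, 0.001], [0, 0, 0, 0, 0, 0], [0, 0, 0, 0, 0, 0]]
  ]
}}

```text
t: 21.32
tool_pos: [367.4, 354.7, 191.8]
orientation: [0.671, 0.223, 0.671, -0.222]
force: [1.4, -0.5, -2.5]
opening: 12.3
```

```bash
cat > fin.py <<'E'
from h import *
import sys
p,q,s=tool();print(p.round(1),'yaw',np.arctan2(*q.as_matrix()[[1,0],1]).round(3),'x axis',q.as_matrix()[:,0].round(3))
S=optics.capture('side');T=optics.capture('top')
yaw=np.arctan2(*q.as_matrix()[[1,0],1]);r=R.from_euler('z',yaw)
o=np.array([p[0],p[1],p[2]-91.5]);im=S['image'].copy()
X=r.apply([[x,y,z] for z in(0,84) for x,y in((-47,-37),(47,-37),(47,37),(-47,37))])+o
rk=R.from_euler('z',.93).apply([[x,y,z] for z in(30,) for x,y in((-40,-28),(40,-28),(40,28),(-40,28))])+[366.5,354.3,0]
pl=R.from_euler('z',.93).apply([[x,y,76] for x,y in((-4,-24),(4,-24),(4,24),(-4,24))])+[366.5,354.3,0]
us,ur,up=proj(S,X),proj(S,rk),proj(S,pl)
for u,c in((us,(0,255,0)),(ur,(255,255,0)),(up,(255,0,0))):
    for a in u: cv2.circle(im,tuple(int(v*1) for v in a.round()),0,c,-1)
S2=dict(S);S2['image']=im
c=us.mean(0).astype(int);save(S2,'final',(c[0]-70,c[1]-55,c[0]+70,c[1]+65),5)
for n,P in(('side',S),('top',T)):
    ms=[d for d in finder.cut_out(P,'cover')];u=proj(P,X);h=np.zeros((420,560),np.uint8);cv2.fillConvexPoly(h,cv2.convexHull(u.astype(np.float32)).astype(np.int32),1)
    print(n,'pred',u.min(0).round(),u.max(0).round(),[((np.array(d['extent'])*[560,420,560,420]).round().tolist(),round(d['p'],2),round((d['pixels']&(h>0)).sum()/(d['pixels']|(h>0)).sum(),2)) for d in ms[:3]])
E
python3 fin.py; python3 st2.py 366.8 354.4 179.5 .93 2
```

```text
[367.4 354.7 191.8] yaw 0.931 x axis [ 0.001  0.001 -1.   ]
side pred [209. 107.] [267. 170.] [([211.0, 103.0, 265.0, 169.0], 0.6, np.float64(0.91))]
top pred [165. 221.] [248. 298.] [([194.0, 223.0, 248.0, 274.0], 0.63, np.float64(0.25))]
[367.6 355.  192.4] [ 0.8  0.3 -2.9] 12.8 21.52
2 rows of [6.46, -0.5, -0.17, 0.0002, 0.0002, -0.0014]
```

View pics/final.png

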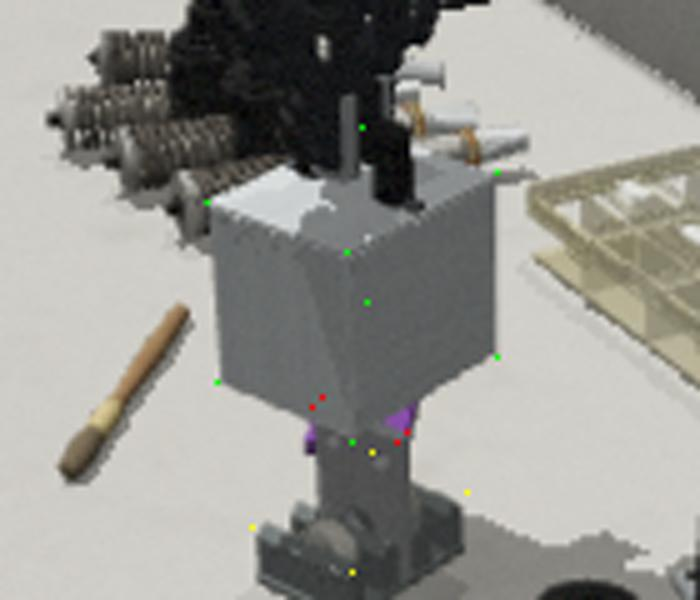

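The last view matches the model: cover square over the rack, its rim corner at (350,433) against (352,440) predicted, and the plate upright below. Descend the last 12 mm.

{"api": "apply_moves", "payload": {
  "moves": [
    [[3.5, -0.4, 0, 0, 0, 0], [3.5, -0.3, 0, 0, 0, 0], [3, 0, 0, 0, 0, 0], [1, 0, 0, 0, 0, 0], [0, 0, 0, 0, 0, 0], [0, 0, 0, 0, 0, 0], [0, 0, 0, 0, 0, 0]]
  ]
}}

```text
t: 22.1
tool_pos: [367.6, 354.6, 180.8]
orientation: [0.672, 0.224, 0.671, -0.221]
force: [-0.0, -0.1, -2.5]
opening: 12.4
```

```bash
python3 fin.py; python3 st2.py 366.8 354.4 179.5 .93 2;python3 - <<'E'
from h import *
S=optics.capture('side');T=optics.capture('top')
for t,a,b in(('tall_cylinder',(300.9,176.4),(313.9,237.4)),('short_cylinder',(306.7,213.3),(283.9,237.5)),('fluid_jar',(332,231.2),(259.6,260.2))):
    print(t,a,b,[[px(d['at']).round(1).tolist() for d in finder.tip_of(P,t)[:2]] for P in(T,S)])
E
```

```text
[367.6 354.6 180.8] yaw 0.93 x axis [ 0.003  0.003 -1.   ]
side pred [209. 112.] [267. 174.] [([208.0, 111.0, 264.0, 171.0], 0.62, np.float64(0.88))]
top pred [166. 222.] [248. 298.] [([197.0, 223.0, 249.0, 271.0], 0.85, np.float64(0.24))]
[367.7 354.7 181. ] [-0.3 -0.3 -2.5] 12.4 22.3
2 rows of [0.75, -0.4, -0.25, 0.0002, 0.0003, -0.0022]
tall_cylinder (300.9, 176.4) (313.9, 237.4) [[[300.9, 179.1]], [[313.9, 237.6]]]
short_cylinder (306.7, 213.3) (283.9, 237.5) [[[305.9, 210.8]], [[283.8, 242.8]]]
fluid_jar (332, 231.2) (259.6, 260.2) [[[335.5, 234.0]], [[260.3, 259.2]]]
```

```bash
python3 - <<'E'
from h import *
print(tool()[0],tool()[2]['opening']);print(manip.job_done())
E
```

```text
[367.61435842 354.64593577 180.88700254] 12.466322836467683
the job is handed in; nothing more can be done
None
```

I stood the steel plate upright in the rack's free middle slot and let go of it. I then lifted the cover by its handle, carried it over the row and held it over the rack, and handed the job in at about 22 s of the 64 s. The hand-in reports no verdict.

**Last checks**
- **Plate:** after release its foot was seen about 1–2 mm from the planned place, and the overlap with its predicted outline was 0.81. The last side picture shows it upright in the slot.
- **Cover:** it was held at yaw 0.93 rad, the rack's measured yaw, and vertical within about 0.004 rad. It is about 1 mm from the rack's measured centre, with its rim about 90 mm above the bench, so about 14 mm above the plate (aim 10 mm, allowed 3–22 mm). Grip opening was 12.4 mm, and the force showed only the cover's weight.
- **Row:** the cylinders and jar were found within about 5 pixels of their first places, most within 3. That is the networks' scatter, roughly up to 10 mm, so it cannot alone prove the 10 mm limit. No contact was felt on the way, and the rim was above about 170 mm throughout the crossing.

**What failed or disagreed**
- On the first approach the tool drifted sideways and pushed the plate steeper on its rest. I backed off, it fell back to its old pose, and I re-approached before gripping.
- A 2.3 mm camera-bias correction I made for the rack turned out wrong in the close view, and I took it back.
- The free fit put the handle's top at 107 mm against the stated 116 mm; I used 116 mm, and the grasp held.
- In the last top view only part of the predicted cover outline was detected (overlap 0.24); I did not view that picture, and I suspect the gripper hid the rest. The side view overlapped 0.88.

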